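# Load a sample vial and index the carousel to its next click

### The arm

A 6-joint arm with a two-finger parallel gripper is mounted at the origin on the work surface. World frame = base frame: x ahead of the robot, y to its left, z up, the work surface at z = 0. Lengths are in m, angles in rad, forces in N, time in s.
With the tool pointing down it reaches from about 0.325 to 0.9 m from the base axis. Payload 6.1 kg.
Tool frame: the origin (TCP) lies at the very end of the fingers, on their centre line; the grasp point (between the pads) lies 19 mm behind it; z points along the fingers, y is the direction in which the jaws open and shut (so a half turn about z gives the same grasp; the last joint's range is limited). The gripper opens to 85 mm and grips with 20 to 120 N. Pads are 22 mm wide; open, the fingers measure 114 mm over their backs; the gripper's body (76 mm by 85 mm) begins 54 mm behind the grasp point. The pads swing forward as they close: fully open they stand 13 mm farther back than shut.
Start: joints at [1.033, 0.22, 1.526, -0, 1.395, -0.126], TCP at [0.25, 0.573, 0.231] pointing down, gripper open.
Joint ranges: [-2.98, 2.98], [-0.91, 2.08], [0.09, 2.57], [-1.24, 4.39], [0.2, 2.65], [-2.68, 2.68]. Speed limits (rad/s): [2.57, 2.57, 3.01, 3.14, 3.14, 3.14].

### API

Orientations are given as [roll, pitch, yaw] about the fixed x, y, z axes, in that order (R = Rz(yaw) Ry(pitch) Rx(roll)).
In Python, from plant import manip gives the robot as it stands.
- The arm moves only by the tool carry_out, never from a script. Its argument "commands" is a list of rows, each an object of numbers: "jaw": the opening, from 0 (shut) to 1 (fully open); "tx", "ty", "tz": the shift along the tool's x, y, z in mm; "twist": the turn about the tool's z in rad. In form: [{"jaw": .., "tx": .., "ty": .., "tz": .., "twist": ..}, ...]. A call has 1 to 8 rows; each row shifts and turns the commanded pose from where the row before left it, along the tool's axes as they then stand; what a row does not reach is not made up. A row lasts 1/8 s, in which the tool goes at most 62.5 mm and 10.7 degrees, less where a joint would pass 70% of its speed; a pose out of reach is approached as far as the arm can. A call with a gripper value outside its range is refused whole. The fingers move at their own pace and stop on an object; the grip force is fixed at half the most. Time passes only in rows, so rows that do not move let the fingers close. It gives the time, the measured TCP pose, the force and the opening at its end, in the units of the state.
- manip.sense(): the state, without advancing time (a new reading comes with each control period).
- manip.camera(name): name is "scene" or "top" or "wrist"; returns the picture (400x640x3 uint8, blue, green, red); there is no depth.
- manip.camera_info(name): a dict with "K" (3x3 intrinsics, pixels), "position" and "rotation" of the camera in the world; the wrist camera has in their place "hand_eye" (4x4, takes a point from camera to tool coordinates, whose origin is the TCP and whose axes are the flange's). Camera axes: x right, y down, z forward; pixel columns grow to the right and rows downward; lengths in m; the calibration is good to about 2 mm. A picture is of the moment at which its call begins: read the wrist's pose just before it. camera_info takes no time and is no camera call.
- manip.close_job(): hands the job in, once; it reports no verdict.
The state is a dict: "clock": time; "q": joint angles; "joint_vel": joint speeds; "effort": joint torques, N m; "eef_pos": TCP position; "tool_rot": TCP orientation; "force": force on the tool from outside, world axes, zero at the start; "wrist_torque": the same for the moment, N m; "gripper_width": finger opening in m.
Only numpy, scipy, OpenCV 4.12 (cv2) and the standard library are available. Lean on these libraries where they do the work, as an engineer would, in place of code of your own. Each camera call takes 0.05 s, during which the arm holds its last target. There are 200 camera calls.

### The job

The sample carousel has been left between two positions. Stand the loose sample vial upright, right down in the carousel's one empty pocket; then push the carousel gently on by its upright posts, counterclockwise seen from above, just until it clicks into the very next position (the empty pocket's place in front of the reader), without forcing it out past the click, and leave it resting there. Set the vial down gently and do not disturb the other glassware and tools.

Things in the scene. Friction and masses are not known exactly. Their poses are not given: they have to be found in the camera images.
- base: White round foot of the carousel, fixed, 190 mm wide, 44 mm high. Origin on the carousel's axis at bench height, z up. A white reader box (110 mm high, 168 mm and more from the axis) stands roughly towards its +y; the index ball's housing (70 mm high, 175 mm and more out) roughly 30 deg from its +x towards +y. Both were mounted by eye, up to 0.22 rad off either way, together.
- carousel: Aluminium disc, 280 mm wide, 15 mm thick, turning on the foot. Origin on the axis at its upper face (60 mm above the bench), z up, turns with the disc. Every 60 deg a pocket 75 mm from the axis; five hold fixed vials up to 63 mm above the disc, the one on its +y is empty. It starts 0.36 to 0.74 rad clockwise short of the foot's +y. Friction holds it where left; 1 to 4 N at a post turns it.
- pocket (a point): Centre of the inner floor of the empty pocket, a white plastic cup: 3 mm above the disc's upper face, 63 mm above the bench. The cup is 32 mm wide inside, 38 mm outside, 19 mm deep inside, its rim 22 mm above the disc. The next click has it facing the reader: anywhere within 0.22 rad of the foot's +y direction, to be found by feel.
- post (a point): Top centre of a steel post for pushing, 14 mm thick, 60 mm tall (top 120 mm above the bench), 120 mm from the axis, 30 deg counterclockwise of the empty pocket; five more follow every 60 deg. At a click the disc jumps ahead by itself up to 0.06 rad, then sits firm: pushing on, the force climbs past 6 N within some 4 mm, and at about 12 N the click is lost. Let go before that, it springs back.
- plunger (a joint): Slide of the sprung index ball on the disc's rim, in m: 0 when seated in one of the six 16 mm wide notches (in line with the pockets), about 0.0037 when riding on the plain rim. More than 18 N on the carousel is too much.
- vial: The loose sample vial standing on the bench: amber glass body 28 mm in diameter, black screw cap 29 mm across and 18 mm high, 60 mm tall in all, 50 g. Origin at the centre of its underside, z up.
- jar: Bystander: squat amber jar, 58 mm across, 50 mm tall, standing on the bench near the vial. Origin at the centre of its underside. Leave it alone.
- beaker: Bystander: empty glass beaker, 60 mm across at the rim, 70 mm tall, standing near the vial. Origin at the centre of its underside. Leave it alone.
- wash: Bystander: white plastic bottle with a blue cap, 48 mm across, 95 mm tall, standing to the right of the carousel. Origin at the centre of its underside. Leave it alone.
- spoon: Bystander: steel measuring spoon, 170 mm long, lying on the bench to the right of the robot. Leave it alone.

How it is judged:
By the outcome, as a careful person would: the job done as asked, in the order asked, and still so for the second after the job is handed in, with the robot touching nothing.
It also fails if it takes over 72 s, if anything falls off the work surface, if the arm or the gripper's body presses on something with over 40 N, if the wrist force passes 120 N, or if a joint passes its speed limit or range.

## Working session

There is one attempt and no reset: what is moved stays moved. The work goes in short steps, Python scripts to look and compute and a tool call to move; the robot and the scene stay as the last step left them, time stands still between calls to the robot, and variables do not carry over. Pictures are saved under pics/ and viewed, about 8 in all and at most 12, crops included, and the job is handed in when it is done.

Besides the shell and the picture viewer there is one more tool, called after "Call:" as a command line: name --argument value ..., lists and objects as JSON in quotes. carry_out: Moves the arm, as the interface text tells. Its arguments: {"type":"object","properties":{"commands":{"type":"array"}},"required":["commands"]}

```bash
mkdir -p pics
cat > h.py <<'E'
import numpy as np, cv2
from plant import manip
def shot(n,f):
    im=manip.camera(n); cv2.imwrite(f'pics/{f}.png',im); return im
def ray(n,uv):
    c=manip.camera_info(n); K=np.array(c['K']); R=np.array(c['rotation']); p=np.array(c['position'])
    d=R@np.linalg.solve(K,np.array([uv[0],uv[1],1.0])); return p,d
def onz(n,uv,z):
    p,d=ray(n,uv); return p+d*(z-p[2])/d[2]
def proj(n,P):
    c=manip.camera_info(n); q=np.array(c['K'])@(np.array(c['rotation']).T@(np.array(P)-np.array(c['position']))); return q[:2]/q[2]
E
python3 - <<'E'
from h import *
s=manip.sense(); print({k:np.round(v,3).tolist() for k,v in s.items()})
shot('top','top0'); shot('scene','scene0')
for n in('top','scene'): c=manip.camera_info(n); print(n,c)
print(manip.camera_info('wrist'))
E
```

```text
{'clock': 0.0, 'q': [1.033, 0.221, 1.528, 0.0, 1.395, -0.126], 'joint_vel': [0.001, 0.001, 0.001, -0.0, -0.0, -0.001], 'effort': [0.001, -49.688, -38.941, -0.0, 0.011, -0.0], 'eef_pos': [0.25, 0.572, 0.23], 'tool_rot': [-3.14, -0.0, 2.73], 'force': [-0.55, -0.171, 0.372], 'wrist_torque': [0.028, 0.009, -0.037], 'gripper_width': 0.085}
top {'K': array([[413.47851233,   0.        , 315.94199905],
       [  0.        , 413.47851233, 194.9339212 ],
       [  0.        ,   0.        ,   1.        ]]), 'position': array([ 0.32936153, -0.11008774,  1.25682805]), 'rotation': array([-2.98109029,  0.02364933, -1.57820606])}
scene {'K': array([[422.93723408,   0.        , 319.54543781],
       [  0.        , 422.93723408, 207.24758468],
       [  0.        ,   0.        ,   1.        ]]), 'position': array([ 1.19059141, -0.24069603,  0.69061431]), 'rotation': array([-2.2817076 ,  0.02145391,  1.33188775])}
{'K': array([[350.25847567,   0.        , 316.51948967],
       [  0.        , 350.25847567, 196.97159451],
       [  0.        ,   0.        ,   1.        ]]), 'hand_eye': array([[-1.35009611e-05, -9.59734147e-01, -2.80909890e-01,
         7.16576989e-02],
       [ 9.99999324e-01, -3.39668374e-04,  1.11242215e-03,
        -1.05625573e-04],
       [-1.16304573e-03, -2.80909685e-01,  9.59733503e-01,
        -1.42241028e-01],
       [ 0.00000000e+00,  0.00000000e+00,  0.00000000e+00,
         1.00000000e+00]])}
```

View pics/top0.png

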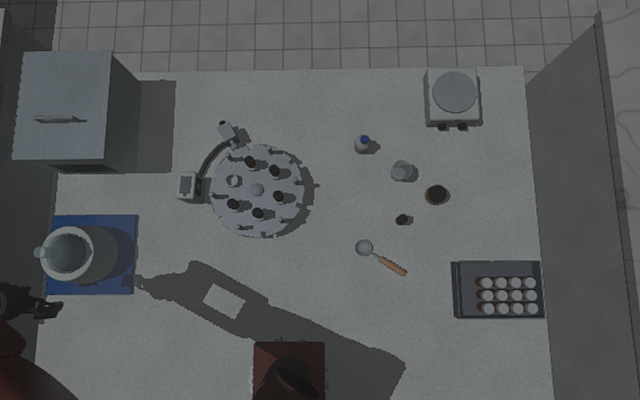

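View pics/scene0.png

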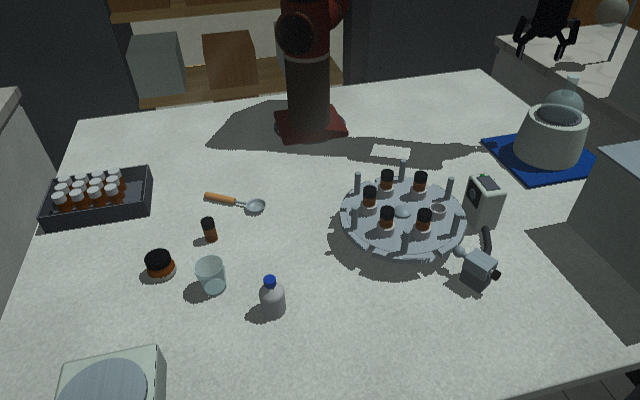

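```bash
sed -i "s/R=np.array(c\['rotation'\]);/R=Rot(c['rotation']);/; s/np.array(c\['rotation'\]).T/Rot(c['rotation']).T/" h.py
cat >> h.py <<'E'
from scipy.spatial.transform import Rotation as _R
def Rot(r): return _R.from_euler('xyz',r).as_matrix()
E
python3 - <<'E'
from h import *
im=cv2.imread('pics/top0.png')
a=cv2.resize(im[110:250,165:325],None,fx=5,fy=5,interpolation=cv2.INTER_CUBIC)[:600]
cv2.imwrite('pics/c1.png',np.clip(a*1.5,0,255).astype('uint8')[:600,:800])
def P(n,uv,z): print(n,uv,z,np.round(onz(n,uv,z),4))
P('top',(257,190),.06);P('top',(235,181),.08);P('top',(404,219),.06);P('top',(437,194),.05);P('top',(402,170),.07);P('top',(188,186),.11);P('top',(228,132),.07)
P('scene',(404,212),.06);P('scene',(439,208),.08);P('scene',(208,222),.06);P('scene',(159,256),.05);P('scene',(209,262),.07)
# vial: dark cap mask in both
for n,(x0,x1,y0,y1) in {'top':(392,416,208,228),'scene':(195,225,210,250)}.items():
    I=cv2.imread(f'pics/{n}0.png')[y0:y1,x0:x1]; g=I.max(2)
    print(n); print(g[::1 if n=='top' else 2, ::1])
E
```

```text
top (257, 190) 0.06 [0.5401 0.0905 0.06  ]
top (235, 181) 0.08 [0.5639 0.1519 0.08  ]
top (404, 219) 0.06 [ 0.45   -0.3373  0.06  ]
top (437, 194) 0.05 [ 0.5238 -0.4388  0.05  ]
top (402, 170) 0.07 [ 0.5927 -0.3355  0.07  ]
top (188, 186) 0.11 [0.5451 0.2791 0.11  ]
top (228, 132) 0.07 [0.7158 0.1788 0.07  ]
scene (404, 212) 0.06 [0.541  0.0985 0.06  ]
scene (439, 208) 0.08 [0.569  0.1663 0.08  ]
scene (208, 222) 0.06 [ 0.4599 -0.331   0.06  ]
scene (159, 256) 0.05 [ 0.5279 -0.4356  0.05  ]
scene (209, 262) 0.07 [ 0.5908 -0.3325  0.07  ]
top
[[119 117 117 117 117 114 116 117 117 117 115 119 121 118 117 117 117 120
  118 117 118 118 119 119]
 [115 115 115 115 114 115 116 116 117 117 119 119 118 118 116 117 118 117
  120 117 117 117 119 118]
 [118 117 115 114 114 114 120 117 115 115 118 119 119 119 118 118 117 119
  119 118 117 120 120 118]
 [121 122 120 119 115 115 119 120 118 116 119 119 119 118 116 116 118 120
  119 118 119 119 119 117]
 [120 120 119 117 118 118 118 121 120 122 122 120 118 118 118 117 118 118
  118 118 117 118 117 117]
 [117 121 121 116 117 121 119 121 125 110  98 1
[... 3275 characters left out ...]
 53  52  59  52  50  57
   62  62  57  61  77 182 181 182 177 178 175 174]
 [ 70  76  79  82  77  77  75  79  80  77  58  55  54  52  57  52  54  55
   55  55  69  94 154 174 177 178 174 171 171 176]
 [ 76  80  76  81  78  83  82  81  82  83  83  82  61  62  54  53  70  63
   99 102 186 182 177 176 174 177 179 175 174 175]
 [ 79  76  80  77  81  75  76  71  71  73  80 115 113 108 188 188 182 174
  177 172 176 174 177 177 181 179 178 174 179 179]
 [109 111 112 107 110 111 180 181 178 179 182 182 182 177 181 179 184 176
  179 178 179 178 174 181 186 186 185 179 177 180]
 [177 174 185 183 180 176 179 179 174 179 173 172 174 174 178 171 175 180
  181 177 176 170 172 172 173 175 177 172 181 184]]
```

View pics/c1.png

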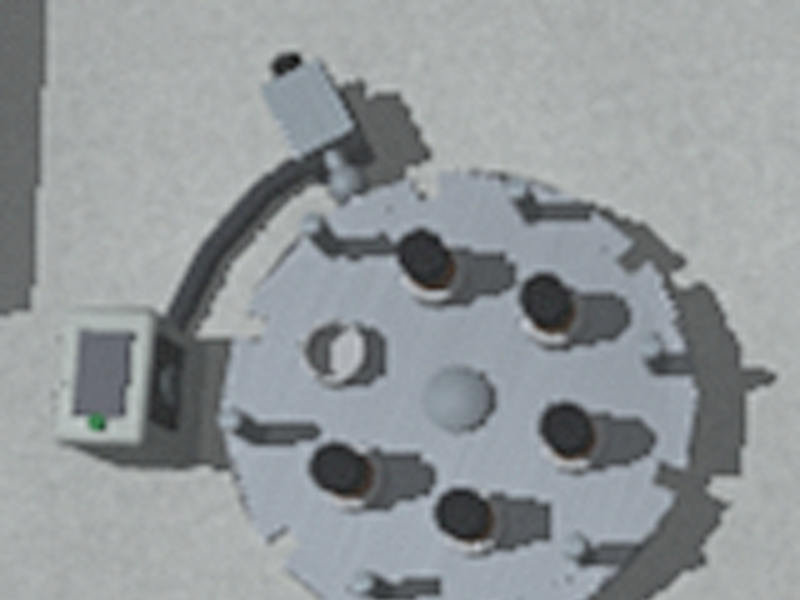

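```bash
cat >> h.py <<'E'
def rows(target,yaw,n,jaw,start=None):
    """straight move split in n equal rows, shift along the tool axes as they stand"""
    s=manip.sense(); p=np.array(s['eef_pos']) if start is None else np.array(start[:3]); y0=s['tool_rot'][2] if start is None else start[3]
    d=(np.array(target)-p)/n*1000; dy=(yaw-y0)/n; print('step mm',np.linalg.norm(d).round(1))
    for i in range(n):
        y=y0+i*dy; print('{"jaw":%g,"tx":%.1f,"ty":%.1f,"tz":%.1f,"twist":%.3f},'%(jaw,d[0]*np.cos(y)+d[1]*np.sin(y),d[0]*np.sin(y)-d[1]*np.cos(y),-d[2],-dy))
def wristcam():
    s=manip.sense(); im=manip.camera('wrist'); T=np.eye(4); T[:3,:3]=Rot(s['tool_rot']); T[:3,3]=s['eef_pos']
    return im,T@manip.camera_info('wrist')['hand_eye']
def wonz(C,uv,z):
    K=manip.camera_info('wrist')['K']; d=C[:3,:3]@np.linalg.solve(K,[uv[0],uv[1],1.]); return C[:3,3]+d*(z-C[2,3])/d[2]
def wproj(C,P):
    q=manip.camera_info('wrist')['K']@(C[:3,:3].T@(np.array(P)-C[:3,3])); return q[:2]/q[2]
E
python3 -c "
from h import *
rows((.56,.15,.26),1.16,9,1)"
```

```text
step mm 58.3
{"jaw":1,"tx":-50.4,"ty":-29.2,"tz":-3.3,"twist":0.174},
{"jaw":1,"tx":-54.7,"ty":-20.0,"tz":-3.3,"twist":0.174},
{"jaw":1,"tx":-57.3,"ty":-10.2,"tz":-3.3,"twist":0.174},
{"jaw":1,"tx":-58.2,"ty":-0.1,"tz":-3.3,"twist":0.174},
{"jaw":1,"tx":-57.4,"ty":10.0,"tz":-3.3,"twist":0.174},
{"jaw":1,"tx":-54.8,"ty":19.8,"tz":-3.3,"twist":0.174},
{"jaw":1,"tx":-50.5,"ty":29.0,"tz":-3.3,"twist":0.174},
{"jaw":1,"tx":-44.7,"ty":37.3,"tz":-3.3,"twist":0.174},
{"jaw":1,"tx":-37.5,"ty":44.5,"tz":-3.3,"twist":0.174},
```

Call:
carry_out --commands '[{"jaw":1,"tx":-50,"ty":-29,"tz":-3,"twist":0.174},{"jaw":1,"tx":-55,"ty":-20,"tz":-3,"twist":0.174},{"jaw":1,"tx":-57,"ty":-10,"tz":-3,"twist":0.174},{"jaw":1,"tx":-58,"ty":0,"tz":-3,"twist":0.174},{"jaw":1,"tx":-57,"ty":10,"tz":-3,"twist":0.174},{"jaw":1,"tx":-55,"ty":20,"tz":-3,"twist":0.174},{"jaw":1,"tx":-50,"ty":29,"tz":-3,"twist":0.174},{"jaw":1,"tx":-45,"ty":37,"tz":-3,"twist":0.174}]'

```text
clock: 1.1
eef_pos: [0.5268, 0.1973, 0.2551]
tool_rot: [-3.141, 0.0, 1.332]
force: [-0.1, -0.4, 0.8]
gripper_width: 0.0854
```

Call:
carry_out --commands '[{"jaw":1,"tx":-37,"ty":44,"tz":-3,"twist":0.174},{"jaw":1,"tx":0,"ty":0,"tz":0,"twist":0},{"jaw":1,"tx":0,"ty":0,"tz":0,"twist":0}]'

```text
clock: 1.48
eef_pos: [0.5599, 0.1529, 0.2576]
tool_rot: [-3.14, 0.0, 1.164]
force: [-1.0, -0.1, -0.7]
gripper_width: 0.0854
```

Run:
```python
from h import *
im,C=wristcam(); cv2.imwrite('pics/w1.png',im); np.save('w1.npy',C)
s=manip.sense(); print(s['clock'],s['eef_pos'],s['tool_rot'],s['force'])
print('pred', [wproj(C,p).round() for p in((.54,.093,.06),(.565,.155,.082))])
```

```text
1.525 [0.55964011 0.15353247 0.25776879] [-3.14029265e+00  2.22128551e-04  1.16540112e+00] [ 0.58948099  1.11917886 -0.43038369]
pred [array([322., 229.]), array([321., 171.])]
```

View pics/w1.png

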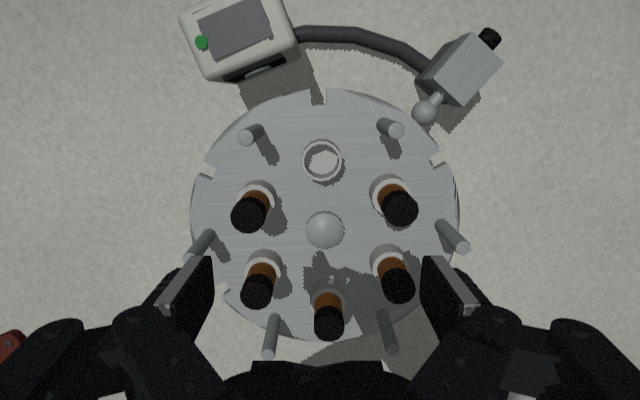

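Run:
```python
from h import *
im=cv2.imread('pics/w1.png'); C=np.load('w1.npy')
g=cv2.cvtColor(im,cv2.COLOR_BGR2GRAY)
R=g[132:190,292:352]
for t in(165,180,190):
    m=(R>t).astype('uint8'); cs,_=cv2.findContours(m,cv2.RETR_EXTERNAL,cv2.CHAIN_APPROX_NONE); c=max(cs,key=cv2.contourArea)
    e=cv2.fitEllipse(c); uv=np.array(e[0])+[292,132]; print(t,uv,e[1],e[2],wonz(C,uv,.082))
ps=[(248,137),(397,128),(463,247),(391,349),(269,353),(191,256)]
P=np.array([wonz(C,p,.12)[:2] for p in ps]); print(P.round(4))
c=P.mean(0); print('axis',c, np.hypot(*(P-c).T).round(4), np.degrees(np.arctan2(*(P-c).T[::-1])).round(1))
b=wonz(C,(425,113),.055)[:2]-c; print('ball',np.hypot(*b),np.degrees(np.arctan2(b[1],b[0])))
# vial caps tops
cv2.imwrite('pics/w1c.png',cv2.resize(im[85:185,180:480],None,fx=2.6,fy=2.6,interpolation=cv2.INTER_CUBIC))
```

```text
Traceback (most recent call last):
ValueError: max() iterable argument is empty
```

Run:
```python
from h import *
im=cv2.imread('pics/w1.png'); C=np.load('w1.npy')
g=cv2.cvtColor(im,cv2.COLOR_BGR2GRAY)
R=g[132:190,292:352]; print(np.percentile(R,[10,50,80,90,97]), R[28,::2])
for t in(138,145,150,155):
    m=(R>t).astype('uint8'); cs,_=cv2.findContours(m,cv2.RETR_EXTERNAL,cv2.CHAIN_APPROX_NONE)
    if not cs: continue
    c=max(cs,key=cv2.contourArea)
    if len(c)<6: continue
    e=cv2.fitEllipse(c); uv=np.array(e[0])+[292,132]; print(t,uv,e[1],e[2],wonz(C,uv,.082))
ps=[(248,137),(397,128),(463,247),(391,349),(269,353),(191,256)]
P=np.array([wonz(C,p,.12)[:2] for p in ps]); print(P.round(4))
c=P.mean(0); print('axis',c, np.hypot(*(P-c).T).round(4), np.degrees(np.arctan2(*(P-c).T[::-1])).round(1))
b=wonz(C,(425,113),.055)[:2]-c; print('ball',np.hypot(*b),np.degrees(np.arctan2(b[1],b[0])))
cv2.imwrite('pics/w1c.png',cv2.resize(im[85:185,180:480],None,fx=2.6,fy=2.6,interpolation=cv2.INTER_CUBIC))
```

```text
[ 84. 140. 146. 154. 156.] [143 142 141 143 143 157  94  81  81  82 154 155 154 154 153 153 155 154
 155 153 153 154 154  83 153  81  90 143 143 145]
138 [317.57931519 158.24771118] (52.34312057495117, 67.7519760131836) 65.36923217773438 [0.56642276 0.16698054 0.082     ]
145 [320.98348808 160.61269569] (37.646507263183594, 38.62226104736328) 77.24800872802734 [0.56842777 0.1637339  0.082     ]
150 [323.07478714 162.06680298] (20.10044288635254, 26.82134246826172) 68.22077941894531 [0.56966285 0.16173222 0.082     ]
155 [316.47910118 149.41513252] (12.972731590270996, 24.461301803588867) 68.74065399169922 [0.56870309 0.17482382 0.082     ]
[[ 0.525   0.2106]
 [ 0.6359  0.1705]
 [ 0.6543  0.0518]
 [ 0.5609 -0.023 ]
 [ 0.4521  0.0187]
 [ 0.433   0.1375]]
axis [0.54353496 0.09434466] [0.1177 0.1197 0.1186 0.1187 0.1187 0.1186] [  99.    39.5  -21.   -81.6 -140.4  158.6]
ball 0.1491466617931975 27.03419749862813
```

View pics/w1c.png

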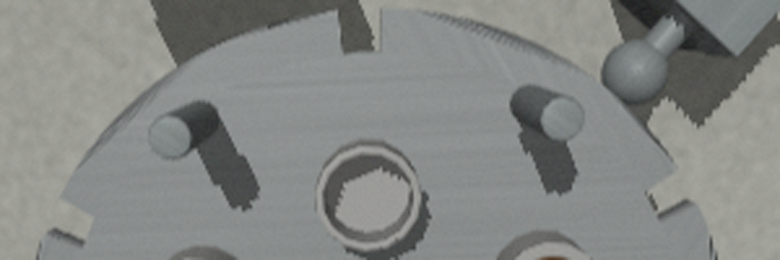

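```bash
python3 -c "
from h import *
rows((.455,-.332,.2),1.165,9,1)"
```

```text
step mm 55.6
{"jaw":1,"tx":-54.2,"ty":10.6,"tz":6.4,"twist":0.000},
{"jaw":1,"tx":-54.2,"ty":10.6,"tz":6.4,"twist":0.000},
{"jaw":1,"tx":-54.2,"ty":10.6,"tz":6.4,"twist":0.000},
{"jaw":1,"tx":-54.2,"ty":10.6,"tz":6.4,"twist":0.000},
{"jaw":1,"tx":-54.2,"ty":10.6,"tz":6.4,"twist":0.000},
{"jaw":1,"tx":-54.2,"ty":10.6,"tz":6.4,"twist":0.000},
{"jaw":1,"tx":-54.2,"ty":10.6,"tz":6.4,"twist":0.000},
{"jaw":1,"tx":-54.2,"ty":10.6,"tz":6.4,"twist":0.000},
{"jaw":1,"tx":-54.2,"ty":10.6,"tz":6.4,"twist":0.000},
```

Call:
carry_out --commands '[{"jaw":1,"tx":-54,"ty":10,"tz":0,"twist":0},{"jaw":1,"tx":-54,"ty":10,"tz":0,"twist":0},{"jaw":1,"tx":-54,"ty":11,"tz":0,"twist":0},{"jaw":1,"tx":-54,"ty":11,"tz":10,"twist":0},{"jaw":1,"tx":-54,"ty":11,"tz":12,"twist":0},{"jaw":1,"tx":-54,"ty":11,"tz":12,"twist":0},{"jaw":1,"tx":-54,"ty":11,"tz":12,"twist":0},{"jaw":1,"tx":-54,"ty":11,"tz":12,"twist":0}]'

```text
clock: 2.52
eef_pos: [0.4684, -0.2778, 0.2001]
tool_rot: [3.141, -0.0, 1.167]
force: [0.6, 0.5, -0.3]
gripper_width: 0.0852
```

Call:
carry_out --commands '[{"jaw":1,"tx":-54,"ty":10,"tz":0,"twist":0},{"jaw":1,"tx":0,"ty":0,"tz":0,"twist":0},{"jaw":1,"tx":0,"ty":0,"tz":0,"twist":0}]'

```text
clock: 2.9
eef_pos: [0.4566, -0.33, 0.2001]
tool_rot: [-3.141, -0.001, 1.165]
force: [0.8, 0.9, -0.5]
gripper_width: 0.0854
```

Run:
```python
from h import *
im,C=wristcam(); cv2.imwrite('pics/w2.png',im); np.save('w2.npy',C)
s=manip.sense(); print(s['clock'],s['eef_pos'],s['tool_rot'])
print('pred', wproj(C,(.455,-.332,.06)).round())
u,v=wproj(C,(.455,-.332,.06)).round().astype(int)
x0,y0=u-60,v-60; g=im[y0:y0+120,x0:x0+120].max(2)
for t in(45,55):
    cs,_=cv2.findContours((g<t).astype('uint8'),cv2.RETR_EXTERNAL,cv2.CHAIN_APPROX_NONE)
    for c in cs:
        if cv2.contourArea(c)>200: print(t,cv2.boundingRect(c),cv2.contourArea(c),x0,y0)
cv2.imwrite('pics/w2c.png',cv2.resize(im[max(0,y0-30):y0+150,max(0,x0-60):x0+180],None,fx=3,fy=3,interpolation=cv2.INTER_CUBIC)); print('off',max(0,x0-60),max(0,y0-30))
```

```text
2.95 [ 0.45683049 -0.3296271   0.20026463] [-3.14136755e+00 -6.68074562e-04  1.16615406e+00]
pred [316. 187.]
45 (42, 43, 34, 37) 911.0 256 127
55 (42, 42, 34, 38) 945.0 256 127
off 196 97
```

View pics/w2c.png

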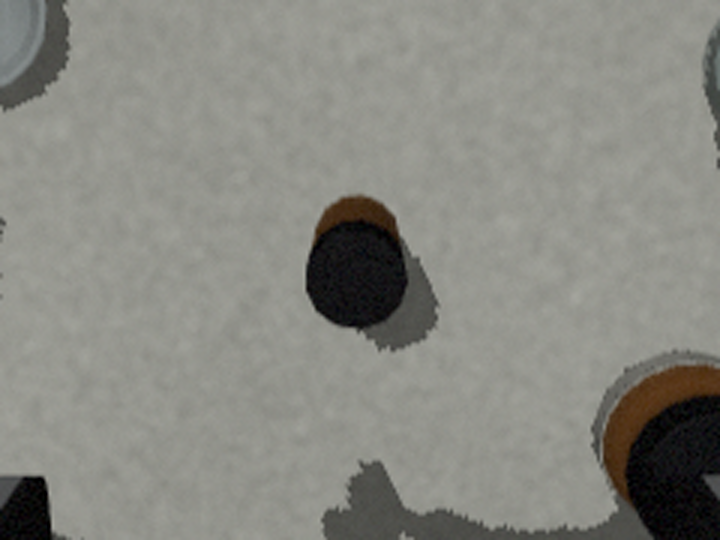

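Run:
```python
from h import *
C=np.load('w2.npy')
p=wonz(C,(314.8,189.3),.06); print(p, np.linalg.norm(wonz(C,(314.8-16.9,189.3),.06)-wonz(C,(314.8+16.9,189.3),.06)))
# body bottom far edge, crop (357,195)
print(wonz(C,(196+357/3,97+195/3),0.0), 'radial from centre along tool x should be 14mm')
rows((p[0],p[1],.075),1.165,3,1)
```

```text
[ 0.45330289 -0.33313995  0.06      ] 0.028204832411352753
[ 0.45789604 -0.32214103  0.        ] radial from centre along tool x should be 14mm
step mm 41.8
{"jaw":1,"tx":-1.5,"ty":-0.6,"tz":41.8,"twist":0.000},
{"jaw":1,"tx":-1.5,"ty":-0.6,"tz":41.8,"twist":0.000},
{"jaw":1,"tx":-1.5,"ty":-0.6,"tz":41.8,"twist":0.000},
```

Call:
carry_out --commands '[{"jaw":0.8,"tx":-2,"ty":-1,"tz":50,"twist":0},{"jaw":0.8,"tx":-2,"ty":-0.8,"tz":50,"twist":0},{"jaw":0.8,"tx":-1.5,"ty":0,"tz":45,"twist":0},{"jaw":0.8,"tx":0,"ty":0,"tz":20,"twist":0},{"jaw":0.8,"tx":0,"ty":0,"tz":9,"twist":0},{"jaw":0.8,"tx":0,"ty":0,"tz":0,"twist":0}]'

```text
clock: 3.7
eef_pos: [0.4532, -0.3359, 0.0272]
tool_rot: [3.14, 0.0, 1.165]
force: [-0.5, -0.5, -0.2]
gripper_width: 0.0684
```

Call:
carry_out --commands '[{"jaw":0.4,"tx":0,"ty":0,"tz":0,"twist":0},{"jaw":0.3,"tx":0,"ty":0,"tz":0,"twist":0},{"jaw":0.2,"tx":0,"ty":0,"tz":0,"twist":0},{"jaw":0.1,"tx":0,"ty":0,"tz":0,"twist":0},{"jaw":0.1,"tx":0,"ty":0,"tz":0,"twist":0}]'

```text
clock: 4.32
eef_pos: [0.4529, -0.3366, 0.0277]
tool_rot: [3.14, 0.001, 1.164]
force: [-1.0, 0.9, 7.1]
gripper_width: 0.0275
```

Call:
carry_out --commands '[{"jaw":0.1,"tx":0,"ty":0,"tz":-10,"twist":0},{"jaw":0.1,"tx":0,"ty":0,"tz":-30,"twist":0},{"jaw":0.1,"tx":0,"ty":0,"tz":-45,"twist":0},{"jaw":0.1,"tx":0,"ty":0,"tz":-45,"twist":0},{"jaw":0.1,"tx":0,"ty":0,"tz":-40,"twist":0},{"jaw":0.1,"tx":0,"ty":0,"tz":0,"twist":0},{"jaw":0.1,"tx":0,"ty":0,"tz":0,"twist":0}]'

```text
clock: 5.2
eef_pos: [0.452, -0.3355, 0.1959]
tool_rot: [-3.141, -0.0, 1.164]
force: [-0.1, -0.5, -0.8]
gripper_width: 0.0274
```

Run:
```python
from h import *
im,C=wristcam(); cv2.imwrite('pics/w3.png',im); np.save('w3.npy',C)
s=manip.sense(); print(s['clock'],s['eef_pos'],s['tool_rot'],s['gripper_width'],s['force'])
p=s['eef_pos']; print('pred cap top, vial bottom', wproj(C,p+[0,0,.034]).round(), wproj(C,p-[0,0,.026]).round())
cv2.imwrite('pics/w3c.png',cv2.resize(im[150:400,170:470],None,fx=2.4,fy=2.4,interpolation=cv2.INTER_CUBIC)*1)
rows((.5693,.1642,.2),1.204,9,.1)
```

```text
5.25 [ 0.4516378  -0.33514684  0.19494798] [-3.13942084e+00 -8.85157884e-04  1.16371224e+00] 0.02713803916628293 [-0.34811668 -0.17923522 -1.14503524]
pred cap top, vial bottom [316. 303.] [316. 237.]
step mm 57.0
{"jaw":0.1,"tx":56.1,"ty":-10.0,"tz":-0.6,"twist":-0.004},
{"jaw":0.1,"tx":56.2,"ty":-9.7,"tz":-0.6,"twist":-0.004},
{"jaw":0.1,"tx":56.2,"ty":-9.5,"tz":-0.6,"twist":-0.004},
{"jaw":0.1,"tx":56.3,"ty":-9.2,"tz":-0.6,"twist":-0.004},
{"jaw":0.1,"tx":56.3,"ty":-9.0,"tz":-0.6,"twist":-0.004},
{"jaw":0.1,"tx":56.3,"ty":-8.7,"tz":-0.6,"twist":-0.004},
{"jaw":0.1,"tx":56.4,"ty":-8.5,"tz":-0.6,"twist":-0.004},
{"jaw":0.1,"tx":56.4,"ty":-8.2,"tz":-0.6,"twist":-0.004},
{"jaw":0.1,"tx":56.4,"ty":-7.9,"tz":-0.6,"twist":-0.004},
```

View pics/w3c.png

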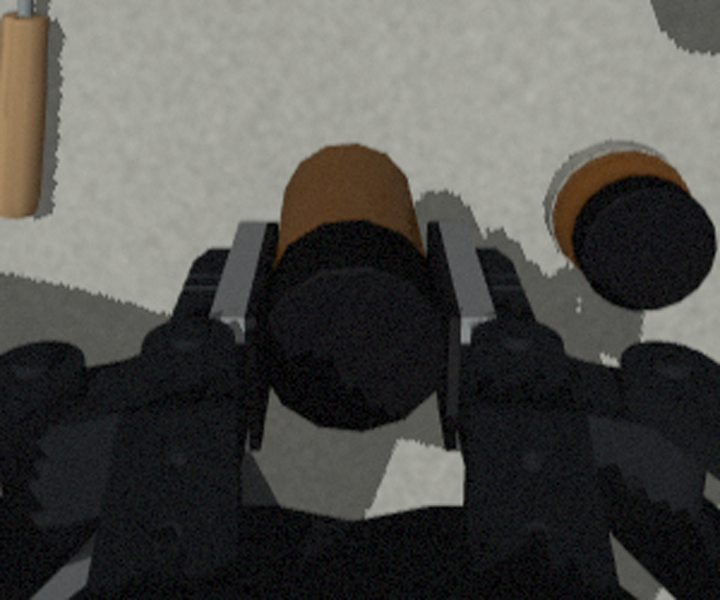

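Run:
```python
from h import *
from scipy.optimize import least_squares
C=np.array(manip.camera_info('wrist')['hand_eye'])  # tool frame; tool z down
f=lambda a:np.r_[wproj(C,(a[0],a[1],a[2]-.06))-[318.5,295.4],wproj(C,(a[0]+.014,a[1],a[2]))-[315.4,210.4]]
r=least_squares(f,[0,0,.026],x_scale=.001); print(r.x*1000,r.fun)
print('cap diam px',2*173/2.4/2, 350.26*.029/np.linalg.inv(C)[2]@np.r_[r.x-[0,0,.06],1] if 0 else 350.26*.029/(np.linalg.inv(C)@np.r_[r.x-[0,0,.06],1])[2])
```

```text
[-1.82098574  0.06883639 35.05359486] [-1.21230708  0.00265944  1.70121639 -0.00373197]
cap diam px 72.08333333333334 76.315937355418
```

Call:
carry_out --commands '[{"jaw":0.1,"tx":56,"ty":-10,"tz":-5,"twist":0},{"jaw":0.1,"tx":56,"ty":-10,"tz":-5,"twist":0},{"jaw":0.1,"tx":56,"ty":-10,"tz":-2,"twist":0},{"jaw":0.1,"tx":56,"ty":-10,"tz":0,"twist":0},{"jaw":0.1,"tx":56,"ty":-10,"tz":0,"twist":0},{"jaw":0.1,"tx":56,"ty":-10,"tz":0,"twist":0},{"jaw":0.1,"tx":56,"ty":-10,"tz":0,"twist":0},{"jaw":0.1,"tx":56,"ty":-10,"tz":0,"twist":0}]'

```text
clock: 6.25
eef_pos: [0.5553, 0.109, 0.2062]
tool_rot: [-3.139, 0.002, 1.164]
force: [0.7, -0.6, -1.3]
gripper_width: 0.0267
```

Call:
carry_out --commands '[{"jaw":0.1,"tx":57,"ty":-11,"tz":0,"twist":0},{"jaw":0.1,"tx":0,"ty":0,"tz":0,"twist":0},{"jaw":0.1,"tx":0,"ty":0,"tz":0,"twist":0}]'

```text
clock: 6.62
eef_pos: [0.5676, 0.1637, 0.2064]
tool_rot: [-3.139, 0.002, 1.165]
force: [0.6, -0.6, -1.2]
gripper_width: 0.027
```

Call:
carry_out --commands '[{"jaw":0.1,"tx":-1,"ty":2,"tz":30,"twist":0},{"jaw":0.1,"tx":0,"ty":0,"tz":30,"twist":0},{"jaw":0.1,"tx":0,"ty":0,"tz":18,"twist":0},{"jaw":0.1,"tx":0,"ty":0,"tz":8,"twist":0},{"jaw":0.1,"tx":0,"ty":0,"tz":0,"twist":0},{"jaw":0.1,"tx":0,"ty":0,"tz":0,"twist":0}]'

```text
clock: 7.38
eef_pos: [0.5711, 0.1622, 0.1236]
tool_rot: [3.14, -0.001, 1.164]
force: [-0.5, -1.0, -1.3]
gripper_width: 0.0274
```

Run:
```python
from h import *
im,C=wristcam(); cv2.imwrite('pics/w4.png',im); np.save('w4.npy',C)
s=manip.sense(); print(s['clock'],s['eef_pos'],s['tool_rot'],s['gripper_width'],s['force'])
cv2.imwrite('pics/w4c.png',cv2.resize(im[150:300,240:390],None,fx=4,fy=4,interpolation=cv2.INTER_CUBIC))
```

```text
7.425 [0.57106135 0.1623183  0.12364602] [ 3.13968809e+00 -1.10668152e-03  1.16383521e+00] 0.027126933318841945 [0.65598573 0.24133362 0.36003068]
```

View pics/w4c.png

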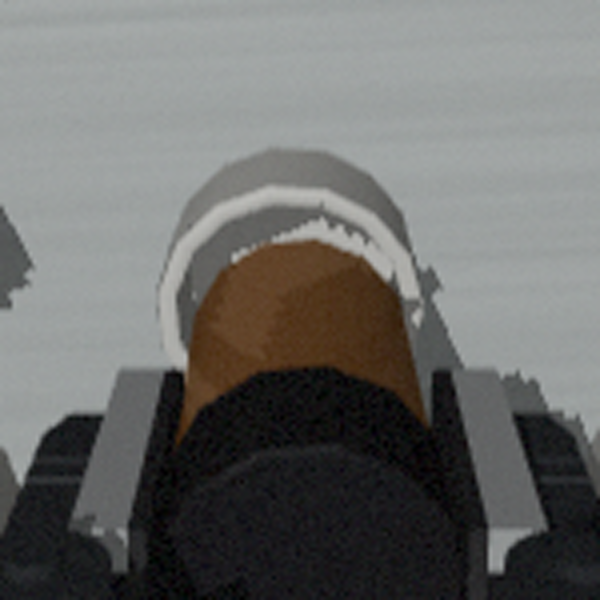

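Run:
```python
from h import *
H=np.array(manip.camera_info('wrist')['hand_eye']); z=manip.sense()['eef_pos'][2]
for h in(.0275,.031,.035):
  r=wonz(H,(313,196.75),z-.082); v=wonz(H,(315.5,210),h)
  l=wonz(H,(280,227.5),z-.082); q=wonz(H,(346,227.5),z-.082)
  print(h,'rim far edge-19',r[:2]*1000-[19,0],'vial-14',v[:2]*1000-[14,0],'rim width',(q-l)*1000, 'mid',(q+l)[:2]*500)
```

```text
0.0275 rim far edge-19 [-1.16153176 -2.16949377] vial-14 [ 0.91327167 -0.7610567 ] rim width [3.81562135e-03 3.70372946e+01 0.00000000e+00] mid [-0.13367648 -2.22094577]
0.031 rim far edge-19 [-1.16153176 -2.16949377] vial-14 [-0.25074997 -0.77288058] rim width [3.81562135e-03 3.70372946e+01 0.00000000e+00] mid [-0.13367648 -2.22094577]
0.035 rim far edge-19 [-1.16153176 -2.16949377] vial-14 [-1.58106042 -0.78639358] rim width [3.81562135e-03 3.70372946e+01 0.00000000e+00] mid [-0.13367648 -2.22094577]
```

Call:
carry_out --commands '[{"jaw":0.1,"tx":-1.4,"ty":-1.7,"tz":0,"twist":0},{"jaw":0.1,"tx":0,"ty":0,"tz":5,"twist":0},{"jaw":0.1,"tx":0,"ty":0,"tz":4,"twist":0},{"jaw":0.1,"tx":0,"ty":0,"tz":2,"twist":0},{"jaw":0.1,"tx":0,"ty":0,"tz":2,"twist":0},{"jaw":0.1,"tx":0,"ty":0,"tz":1,"twist":0},{"jaw":0.1,"tx":0,"ty":0,"tz":1,"twist":0},{"jaw":0.1,"tx":0,"ty":0,"tz":1,"twist":0}]'

```text
clock: 8.43
eef_pos: [0.5681, 0.1616, 0.1063]
tool_rot: [3.141, -0.0, 1.164]
force: [0.4, -0.0, -1.1]
gripper_width: 0.0271
```

Call:
carry_out --commands '[{"jaw":0.1,"tx":0,"ty":0,"tz":1,"twist":0},{"jaw":0.1,"tx":0,"ty":0,"tz":1,"twist":0},{"jaw":0.1,"tx":0,"ty":0,"tz":1,"twist":0},{"jaw":0.1,"tx":0,"ty":0,"tz":1,"twist":0}]'

```text
clock: 8.93
eef_pos: [0.5681, 0.1616, 0.1023]
tool_rot: [3.142, -0.0, 1.164]
force: [-0.2, 0.2, -0.8]
gripper_width: 0.0274
```

Call:
carry_out --commands '[{"jaw":0.1,"tx":0,"ty":0,"tz":1.5,"twist":0},{"jaw":0.1,"tx":0,"ty":0,"tz":1.5,"twist":0},{"jaw":0.1,"tx":0,"ty":0,"tz":1.5,"twist":0},{"jaw":0.1,"tx":0,"ty":0,"tz":1.5,"twist":0},{"jaw":0.1,"tx":0,"ty":0,"tz":1,"twist":0},{"jaw":0.1,"tx":0,"ty":0,"tz":1,"twist":0},{"jaw":0.1,"tx":0,"ty":0,"tz":0,"twist":0}]'

```text
clock: 9.8
eef_pos: [0.568, 0.1616, 0.0942]
tool_rot: [-3.141, 0.0, 1.164]
force: [0.1, -0.1, -0.4]
gripper_width: 0.027
```

Call:
carry_out --commands '[{"jaw":0.1,"tx":0,"ty":0,"tz":1,"twist":0},{"jaw":0.1,"tx":0,"ty":0,"tz":0.5,"twist":0},{"jaw":0.1,"tx":0,"ty":0,"tz":0.5,"twist":0},{"jaw":0.1,"tx":0,"ty":0,"tz":0,"twist":0}]'

```text
clock: 10.3
eef_pos: [0.568, 0.1616, 0.0922]
tool_rot: [-3.142, 0.0, 1.164]
force: [-0.5, -0.0, -0.6]
gripper_width: 0.0275
```

Call:
carry_out --commands '[{"jaw":0.1,"tx":0,"ty":0,"tz":0.5,"twist":0},{"jaw":0.1,"tx":0,"ty":0,"tz":0.5,"twist":0},{"jaw":0.1,"tx":0,"ty":0,"tz":0.3,"twist":0},{"jaw":0.1,"tx":0,"ty":0,"tz":0,"twist":0}]'

```text
clock: 10.8
eef_pos: [0.5681, 0.1616, 0.091]
tool_rot: [3.142, -0.0, 1.164]
force: [-0.2, 0.3, 0.2]
gripper_width: 0.0271
```

Call:
carry_out --commands '[{"jaw":0.1,"tx":0,"ty":0,"tz":0.5,"twist":0},{"jaw":0.1,"tx":0,"ty":0,"tz":0.5,"twist":0},{"jaw":0.1,"tx":0,"ty":0,"tz":0,"twist":0}]'

```text
clock: 11.18
eef_pos: [0.5682, 0.1617, 0.0907]
tool_rot: [3.141, -0.0, 1.164]
force: [-3.0, -0.1, 4.6]
gripper_width: 0.027
```

Call:
carry_out --commands '[{"jaw":0.1,"tx":0,"ty":0,"tz":-0.4,"twist":0},{"jaw":0.36,"tx":0,"ty":0,"tz":0,"twist":0},{"jaw":0.45,"tx":0,"ty":0,"tz":0,"twist":0},{"jaw":0.6,"tx":0,"ty":0,"tz":0,"twist":0},{"jaw":0.6,"tx":0,"ty":0,"tz":0,"twist":0}]'

```text
clock: 11.8
eef_pos: [0.568, 0.1616, 0.0903]
tool_rot: [-3.141, 0.0, 1.164]
force: [-0.3, -0.7, -1.1]
gripper_width: 0.0512
```

Call:
carry_out --commands '[{"jaw":0.6,"tx":0,"ty":0,"tz":-8,"twist":0},{"jaw":0.6,"tx":0,"ty":0,"tz":-15,"twist":0},{"jaw":0.6,"tx":0,"ty":0,"tz":-40,"twist":0},{"jaw":0.6,"tx":0,"ty":0,"tz":-50,"twist":0},{"jaw":0.6,"tx":0,"ty":0,"tz":-50,"twist":0},{"jaw":0.6,"tx":0,"ty":0,"tz":0,"twist":0}]'

```text
clock: 12.55
eef_pos: [0.5712, 0.1621, 0.261]
tool_rot: [3.131, -0.006, 1.164]
force: [-0.8, 0.0, -0.9]
gripper_width: 0.051
```

Run:
```python
from h import *
im,C=wristcam(); cv2.imwrite('pics/w5.png',im); np.save('w5.npy',C)
s=manip.sense(); print(s['clock'],s['eef_pos'],s['tool_rot'],s['gripper_width'],s['force'])
```

```text
12.6 [0.56970176 0.16185699 0.25758377] [ 3.13570031 -0.00359722  1.16385072] 0.05109781408376715 [ 0.04382413 -0.02158419 -0.14719127]
```

View pics/w5.png

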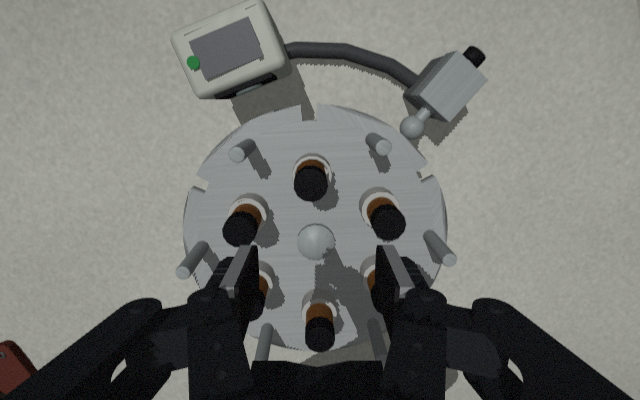

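Call:
carry_out --commands '[{"jaw":0,"tx":-16,"ty":-41,"tz":0,"twist":0},{"jaw":0,"tx":-16,"ty":-41,"tz":0,"twist":0},{"jaw":0,"tx":-16,"ty":-41,"tz":0,"twist":0},{"jaw":0,"tx":0,"ty":0,"tz":20,"twist":-0.1},{"jaw":0,"tx":0,"ty":0,"tz":20,"twist":-0.097},{"jaw":0,"tx":0,"ty":0,"tz":0,"twist":0},{"jaw":0,"tx":0,"ty":0,"tz":0,"twist":0}]'

```text
clock: 13.48
eef_pos: [0.4361, 0.1662, 0.2135]
tool_rot: [-3.141, 0.0, 1.359]
force: [-0.2, 0.6, 0.5]
gripper_width: -0.0001
```

Call:
carry_out --commands '[{"jaw":0,"tx":0,"ty":0,"tz":50,"twist":0},{"jaw":0,"tx":0,"ty":0,"tz":40,"twist":0},{"jaw":0,"tx":0,"ty":0,"tz":20,"twist":0},{"jaw":0,"tx":0,"ty":0,"tz":12,"twist":0},{"jaw":0,"tx":0,"ty":0,"tz":6,"twist":0},{"jaw":0,"tx":0,"ty":0,"tz":0,"twist":0}]'

```text
clock: 14.22
eef_pos: [0.4366, 0.1663, 0.0859]
tool_rot: [3.141, -0.0, 1.36]
force: [-0.2, -0.1, 0.5]
gripper_width: 0.0001
```

Call:
carry_out --commands '[{"jaw":0,"tx":-3,"ty":0,"tz":0,"twist":0},{"jaw":0,"tx":-2,"ty":0,"tz":0,"twist":0},{"jaw":0,"tx":-2,"ty":0,"tz":0,"twist":0},{"jaw":0,"tx":-2,"ty":0,"tz":0,"twist":0},{"jaw":0,"tx":0,"ty":0,"tz":0,"twist":0}]'

```text
clock: 14.85
eef_pos: [0.4342, 0.1573, 0.0854]
tool_rot: [3.142, -0.0, 1.361]
force: [0.1, -0.5, 0.4]
gripper_width: 0.0002
```

Call:
carry_out --commands '[{"jaw":0,"tx":-1.5,"ty":0,"tz":0,"twist":0},{"jaw":0,"tx":-1.5,"ty":0,"tz":0,"twist":0},{"jaw":0,"tx":-1.5,"ty":0,"tz":0,"twist":0},{"jaw":0,"tx":-1.5,"ty":0,"tz":0,"twist":0}]'

```text
clock: 15.35
eef_pos: [0.433, 0.1519, 0.0854]
tool_rot: [-3.142, -0.001, 1.361]
force: [0.7, 5.1, -1.6]
gripper_width: -0.0002
```

Call:
carry_out --commands '[{"jaw":0,"tx":-1.5,"ty":0,"tz":0,"twist":0},{"jaw":0,"tx":-1.5,"ty":0,"tz":0,"twist":0},{"jaw":0,"tx":-1.5,"ty":0,"tz":0,"twist":0},{"jaw":0,"tx":-1.5,"ty":0,"tz":0,"twist":0}]'

```text
clock: 15.85
eef_pos: [0.431, 0.1462, 0.0853]
tool_rot: [-3.14, -0.001, 1.361]
force: [-2.1, 4.8, -0.0]
gripper_width: -0.0
```

Call:
carry_out --commands '[{"jaw":0,"tx":-1.5,"ty":0,"tz":0,"twist":0},{"jaw":0,"tx":-1.5,"ty":0,"tz":0,"twist":0},{"jaw":0,"tx":-1.5,"ty":0,"tz":0,"twist":0},{"jaw":0,"tx":-1.5,"ty":0,"tz":0,"twist":0},{"jaw":0,"tx":-1.5,"ty":0,"tz":0,"twist":0}]'

```text
clock: 16.48
eef_pos: [0.4295, 0.1386, 0.0852]
tool_rot: [-3.14, -0.0, 1.361]
force: [-1.6, 4.9, 0.8]
gripper_width: 0.0001
```

Call:
carry_out --commands '[{"jaw":0,"tx":-1,"ty":0,"tz":0,"twist":0},{"jaw":0,"tx":-1,"ty":0,"tz":0,"twist":0},{"jaw":0,"tx":-1,"ty":0,"tz":0,"twist":0}]'

```text
clock: 16.85
eef_pos: [0.429, 0.1356, 0.0852]
tool_rot: [-3.141, -0.0, 1.361]
force: [-0.6, 4.0, -0.0]
gripper_width: 0.0001
```

Time is ample; smaller batches from here.

Call:
carry_out --commands '[{"jaw":0,"tx":-1,"ty":0,"tz":0,"twist":0},{"jaw":0,"tx":-1,"ty":0,"tz":0,"twist":0},{"jaw":0,"tx":-1,"ty":0,"tz":0,"twist":0}]'

```text
clock: 17.23
eef_pos: [0.4287, 0.1325, 0.0853]
tool_rot: [-3.141, -0.0, 1.361]
force: [-1.1, 3.9, -0.7]
gripper_width: 0.0001
```

Call:
carry_out --commands '[{"jaw":0,"tx":-1,"ty":0,"tz":0,"twist":0},{"jaw":0,"tx":-1,"ty":0,"tz":0,"twist":0}]'

```text
clock: 17.48
eef_pos: [0.4284, 0.1305, 0.0854]
tool_rot: [-3.141, 0.0, 1.361]
force: [-1.5, 4.2, 0.4]
gripper_width: 0.0001
```

Call:
carry_out --commands '[{"jaw":0,"tx":-1,"ty":0,"tz":0,"twist":0},{"jaw":0,"tx":-1,"ty":0,"tz":0,"twist":0}]'

```text
clock: 17.73
eef_pos: [0.428, 0.1285, 0.0854]
tool_rot: [-3.141, 0.0, 1.361]
force: [-1.2, 3.6, -0.8]
gripper_width: -0.0003
```

Call:
carry_out --commands '[{"jaw":0,"tx":-1,"ty":0,"tz":0,"twist":0}]'

```text
clock: 17.85
eef_pos: [0.4279, 0.1275, 0.0854]
tool_rot: [3.142, 0.0, 1.361]
force: [-1.6, 4.2, -0.4]
gripper_width: 0.0003
```

Call:
carry_out --commands '[{"jaw":0,"tx":-1,"ty":0,"tz":0,"twist":0}]'

```text
clock: 17.98
eef_pos: [0.4277, 0.1264, 0.0855]
tool_rot: [3.141, 0.0, 1.361]
force: [-0.7, 4.8, 0.4]
gripper_width: 0.0002
```

Call:
carry_out --commands '[{"jaw":0,"tx":-1,"ty":0,"tz":0,"twist":0}]'

```text
clock: 18.1
eef_pos: [0.4276, 0.1256, 0.0855]
tool_rot: [3.141, -0.0, 1.361]
force: [-1.5, 5.5, -1.4]
gripper_width: 0.0001
```

Call:
carry_out --commands '[{"jaw":0,"tx":-0.7,"ty":0,"tz":0,"twist":0}]'

```text
clock: 18.23
eef_pos: [0.4274, 0.1249, 0.0854]
tool_rot: [3.141, -0.0, 1.361]
force: [-0.4, 4.1, -1.4]
gripper_width: 0.0001
```

Call:
carry_out --commands '[{"jaw":0,"tx":0,"ty":0,"tz":0,"twist":0}]'

```text
clock: 18.35
eef_pos: [0.4274, 0.1247, 0.0854]
tool_rot: [3.141, 0.0, 1.361]
force: [-0.5, 2.2, -0.4]
gripper_width: -0.0003
```

Call:
carry_out --commands '[{"jaw":0,"tx":-1,"ty":0,"tz":0,"twist":0}]'

```text
clock: 18.48
eef_pos: [0.4272, 0.124, 0.0855]
tool_rot: [3.141, -0.0, 1.361]
force: [-0.2, 4.1, -1.5]
gripper_width: -0.0005
```

Call:
carry_out --commands '[{"jaw":0,"tx":-1,"ty":0,"tz":0,"twist":0}]'

```text
clock: 18.6
eef_pos: [0.427, 0.123, 0.0854]
tool_rot: [3.141, -0.0, 1.361]
force: [0.1, 3.9, -2.1]
gripper_width: 0.0003
```

Call:
carry_out --commands '[{"jaw":0,"tx":-0.5,"ty":0,"tz":0,"twist":0}]'

```text
clock: 18.73
eef_pos: [0.4269, 0.1224, 0.0854]
tool_rot: [3.141, 0.0, 1.361]
force: [0.2, 2.7, -1.7]
gripper_width: 0.0002
```

Call:
carry_out --commands '[{"jaw":0,"tx":-1,"ty":0,"tz":0,"twist":0}]'

```text
clock: 18.85
eef_pos: [0.4268, 0.1213, 0.0855]
tool_rot: [3.141, 0.0, 1.361]
force: [0.4, 2.8, -2.1]
gripper_width: -0.0
```

Call:
carry_out --commands '[{"jaw":0,"tx":-1,"ty":0,"tz":0,"twist":0}]'

```text
clock: 18.98
eef_pos: [0.4266, 0.1202, 0.0855]
tool_rot: [3.141, 0.0, 1.361]
force: [0.4, 2.5, -2.2]
gripper_width: -0.0001
```

Call:
carry_out --commands '[{"jaw":0,"tx":-0.5,"ty":0,"tz":0,"twist":0}]'

```text
clock: 19.1
eef_pos: [0.4265, 0.1197, 0.0856]
tool_rot: [3.141, 0.0, 1.361]
force: [0.7, 0.9, -0.5]
gripper_width: -0.0001
```

Call:
carry_out --commands '[{"jaw":0,"tx":-0.5,"ty":0,"tz":0,"twist":0}]'

```text
clock: 19.23
eef_pos: [0.4264, 0.1193, 0.0856]
tool_rot: [3.141, 0.0, 1.361]
force: [0.2, 1.0, -0.2]
gripper_width: -0.0003
```

Call:
carry_out --commands '[{"jaw":0,"tx":-0.5,"ty":0,"tz":0,"twist":0}]'

```text
clock: 19.35
eef_pos: [0.4262, 0.1189, 0.0856]
tool_rot: [3.141, 0.0, 1.361]
force: [0.9, 0.5, 0.1]
gripper_width: -0.0001
```

Call:
carry_out --commands '[{"jaw":0,"tx":-0.5,"ty":0,"tz":0,"twist":0}]'

```text
clock: 19.48
eef_pos: [0.4259, 0.1184, 0.0855]
tool_rot: [3.142, 0.0, 1.361]
force: [-0.3, 0.1, 0.2]
gripper_width: 0.0001
```

Call:
carry_out --commands '[{"jaw":0,"tx":5,"ty":0,"tz":0,"twist":0},{"jaw":0,"tx":10,"ty":0,"tz":0,"twist":0},{"jaw":0,"tx":0,"ty":0,"tz":-30,"twist":0},{"jaw":0,"tx":0,"ty":0,"tz":-50,"twist":0},{"jaw":0,"tx":0,"ty":0,"tz":-50,"twist":0},{"jaw":0,"tx":0,"ty":50,"tz":-40,"twist":0},{"jaw":0,"tx":0,"ty":50,"tz":0,"twist":0},{"jaw":0,"tx":0,"ty":25,"tz":0,"twist":0}]'

```text
clock: 20.48
eef_pos: [0.5524, 0.1075, 0.255]
tool_rot: [3.14, -0.0, 1.361]
force: [-0.3, -0.5, -0.6]
gripper_width: 0.0002
```

Call:
carry_out --commands '[{"jaw":0,"tx":0,"ty":0,"tz":0,"twist":0},{"jaw":0,"tx":0,"ty":0,"tz":0,"twist":0}]'

```text
clock: 20.72
eef_pos: [0.5493, 0.108, 0.2539]
tool_rot: [-3.14, 0.0, 1.361]
force: [-0.2, 1.1, -0.5]
gripper_width: -0.0002
```

Run:
```python
from h import *
im,C=wristcam(); cv2.imwrite('pics/w6.png',im); np.save('w6.npy',C)
s=manip.sense(); print(s['clock'],s['eef_pos'],s['force'])
cv2.imwrite('pics/t6.png',manip.camera('top'))
a=np.radians(27)
print('pred ball',wproj(C,(.5435+.149*np.cos(a),.0943+.149*np.sin(a),.055)))
```

```text
20.775 [0.54919028 0.10804629 0.25409136] [-0.09136256  0.48477167 -0.61535976]
pred ball [438.84891221  86.02102357]
```

View pics/w6.png

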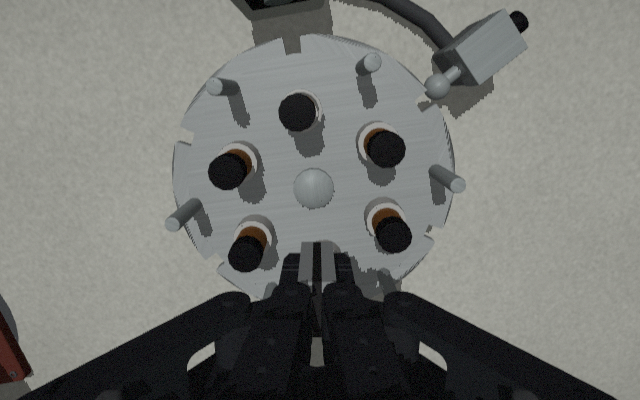

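Run:
```python
from h import *
im=cv2.imread('pics/w6.png'); C=np.load('w6.npy')
P=np.array([wonz(C,p,.12)[:2] for p in [(215,87),(373,62),(458,184),(176,222)]])
c=(P[2]+P[3])/2; c=np.array([.5435,.0943]); print(P.round(4),(P[2]+P[3])/2, np.degrees(np.arctan2(*(P-(P[2]+P[3])/2).T[::-1])).round(1))
b=wonz(C,(437,86),.055)[:2]; d=b-(P[2]+P[3])/2; print(b,np.hypot(*d),np.degrees(np.arctan2(*d[::-1])))
a=cv2.resize(im[50:140,380:480],None,fx=6,fy=6,interpolation=cv2.INTER_CUBIC); cv2.imwrite('pics/w6c.png',a)
```

```text
[[0.4901 0.1993]
 [0.6093 0.192 ]
 [0.6616 0.086 ]
 [0.427  0.1022]] [0.54429783 0.09411091] [117.2  56.4  -3.9 176.1]
[0.67458461 0.16232001] 0.14706164350053216 27.63342994161777
```

View pics/w6c.png

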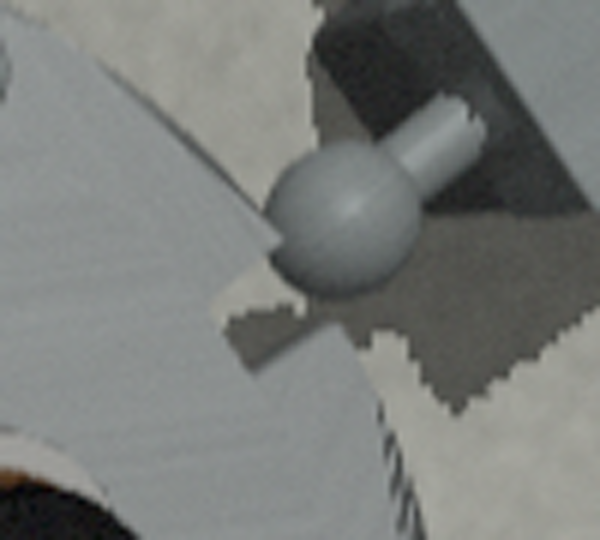

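The last crop shows the ball at the notch mouth, about 1° short of its centre. I'll go back and check the seat by feel.

Call:
carry_out --commands '[{"jaw":0,"tx":0,"ty":-25,"tz":0,"twist":0},{"jaw":0,"tx":0,"ty":-50,"tz":0,"twist":0},{"jaw":0,"tx":0,"ty":-50,"tz":40,"twist":0},{"jaw":0,"tx":0,"ty":0,"tz":50,"twist":0},{"jaw":0,"tx":0,"ty":0,"tz":50,"twist":0},{"jaw":0,"tx":0,"ty":0,"tz":30,"twist":0},{"jaw":0,"tx":-8,"ty":0,"tz":0,"twist":0},{"jaw":0,"tx":-4,"ty":0,"tz":0,"twist":0}]'

```text
clock: 21.82
eef_pos: [0.4272, 0.1213, 0.0869]
tool_rot: [3.14, -0.001, 1.361]
force: [0.0, -0.2, -0.2]
gripper_width: 0.0002
```

Call:
carry_out --commands '[{"jaw":0,"tx":-1.5,"ty":0,"tz":0,"twist":0},{"jaw":0,"tx":-1,"ty":0,"tz":0,"twist":0},{"jaw":0,"tx":0,"ty":0,"tz":0,"twist":0}]'

```text
clock: 22.2
eef_pos: [0.4265, 0.1191, 0.0861]
tool_rot: [3.14, -0.0, 1.361]
force: [-0.4, -0.9, 0.1]
gripper_width: -0.0001
```

Call:
carry_out --commands '[{"jaw":0,"tx":-0.7,"ty":0,"tz":0,"twist":0}]'

```text
clock: 22.32
eef_pos: [0.426, 0.1184, 0.0856]
tool_rot: [3.141, -0.0, 1.361]
force: [-0.2, -0.7, -0.2]
gripper_width: -0.0004
```

Call:
carry_out --commands '[{"jaw":0,"tx":-0.7,"ty":0,"tz":0,"twist":0}]'

```text
clock: 22.45
eef_pos: [0.4257, 0.1177, 0.0854]
tool_rot: [-3.141, 0.0, 1.361]
force: [-0.7, 0.6, -0.5]
gripper_width: -0.0001
```

Call:
carry_out --commands '[{"jaw":0,"tx":-0.7,"ty":0,"tz":0,"twist":0}]'

```text
clock: 22.58
eef_pos: [0.4255, 0.117, 0.0853]
tool_rot: [-3.141, 0.0, 1.361]
force: [-0.9, -0.2, -0.3]
gripper_width: -0.0004
```

Call:
carry_out --commands '[{"jaw":0,"tx":-0.5,"ty":0,"tz":0,"twist":0}]'

```text
clock: 22.7
eef_pos: [0.4254, 0.1165, 0.0853]
tool_rot: [-3.141, 0.0, 1.361]
force: [-0.3, -0.3, -0.1]
gripper_width: -0.0001
```

Call:
carry_out --commands '[{"jaw":0,"tx":-0.5,"ty":0,"tz":0,"twist":0}]'

```text
clock: 22.82
eef_pos: [0.4253, 0.116, 0.0853]
tool_rot: [-3.141, 0.0, 1.361]
force: [-0.1, 0.3, -0.4]
gripper_width: -0.0001
```

Call:
carry_out --commands '[{"jaw":0,"tx":-0.5,"ty":0,"tz":0,"twist":0}]'

```text
clock: 22.95
eef_pos: [0.4253, 0.1155, 0.0854]
tool_rot: [-3.142, 0.0, 1.361]
force: [0.3, -0.4, -0.3]
gripper_width: -0.0001
```

Call:
carry_out --commands '[{"jaw":0,"tx":-0.5,"ty":0,"tz":0,"twist":0}]'

```text
clock: 23.08
eef_pos: [0.4252, 0.1152, 0.0854]
tool_rot: [3.142, -0.0, 1.361]
force: [1.0, 0.9, -0.0]
gripper_width: 0.0001
```

Call:
carry_out --commands '[{"jaw":0,"tx":-0.5,"ty":0,"tz":0,"twist":0}]'

```text
clock: 23.2
eef_pos: [0.4252, 0.115, 0.0854]
tool_rot: [3.141, -0.001, 1.361]
force: [0.8, 5.2, -1.8]
gripper_width: 0.0002
```

Call:
carry_out --commands '[{"jaw":0,"tx":-0.5,"ty":0,"tz":0,"twist":0}]'

```text
clock: 23.32
eef_pos: [0.4252, 0.1149, 0.0854]
tool_rot: [3.141, -0.002, 1.361]
force: [1.8, 6.5, -2.0]
gripper_width: 0.0
```

Contact came only after a 4 mm gap, and the force then rose to 6.5 N within 0.4 mm. That is the firm seat, so I'm letting go and retreating.

Call:
carry_out --commands '[{"jaw":0,"tx":0,"ty":0,"tz":0,"twist":0},{"jaw":0,"tx":2,"ty":0,"tz":0,"twist":0},{"jaw":0,"tx":6,"ty":0,"tz":0,"twist":0},{"jaw":0,"tx":10,"ty":0,"tz":0,"twist":0},{"jaw":0,"tx":0,"ty":0,"tz":-40,"twist":0},{"jaw":0,"tx":0,"ty":0,"tz":-50,"twist":0},{"jaw":0,"tx":0,"ty":0,"tz":-50,"twist":0},{"jaw":0,"tx":0,"ty":50,"tz":-30,"twist":0}]'

```text
clock: 24.32
eef_pos: [0.4778, 0.1227, 0.2594]
tool_rot: [3.137, -0.002, 1.363]
force: [1.3, 0.5, -0.0]
gripper_width: 0.0
```

Call:
carry_out --commands '[{"jaw":0,"tx":0,"ty":50,"tz":0,"twist":0},{"jaw":0,"tx":0,"ty":22,"tz":0,"twist":0},{"jaw":0,"tx":0,"ty":0,"tz":0,"twist":0},{"jaw":0,"tx":0,"ty":0,"tz":0,"twist":0}]'

```text
clock: 24.82
eef_pos: [0.5472, 0.1068, 0.2549]
tool_rot: [-3.14, 0.0, 1.361]
force: [0.7, -0.2, 0.6]
gripper_width: 0.0001
```

Run:
```python
from h import *
im,C=wristcam(); cv2.imwrite('pics/w7.png',im)
s=manip.sense(); print(s['clock'],s['eef_pos'],s['force'])
o=cv2.imread('pics/w6.png'); a=np.hstack([x[30:210,160:480] for x in(im,)]); cv2.imwrite('pics/w7c.png',cv2.resize(a,None,fx=2.4,fy=2.4,interpolation=cv2.INTER_CUBIC))
```

```text
24.875 [0.5471054  0.1068133  0.25515569] [-0.44794644  0.04808208  0.28426774]
```

View pics/w7c.png

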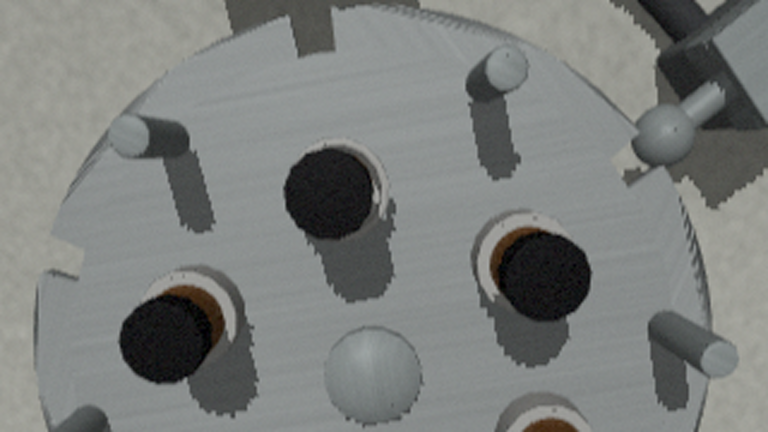

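```bash
python3 -c "
from plant import manip
print(manip.close_job())"
```

```text
the job is handed in; nothing more can be done
None
```

The vial is standing upright in the empty pocket, and the carousel has been pushed on to its very next click. I handed the job in at about 25 s of the 72 s limit.

- **Vial:** I gripped it by the cap and lowered it into the pocket. It touched the floor at 4.6 N, at the depth worked out beforehand. In the picture afterwards, its cap matches the other five vials.
- **Carousel:** I pushed one post with the closed fingers at about 3–5 N, until the force dropped to zero near the angle worked out from the index ball.
- **Check that disagreed:** A picture taken after that first push showed the ball about 1° short of the notch's centre. I went back to check by feel. The fingers met nothing for about 3.5–4 mm past where the first push ended. They then met a firm stop at 6.5 N within about 0.4 mm, well short of the roughly 12 N that would lose the click, and I let go.
- **Final picture:** The ball sits centred in the notch, the vial is upright in its pocket, and the arm is clear. I can't say whether that second contact nudged the disc into its final seat.
- **Other items:** No contact with the jar, beaker, wash bottle or spoon was planned or felt, but I took no close-up of them at the end.

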